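# Hang and lock a carrier bracket on the slotted uprights beside the coating machine

## Task

Pick up the aluminium carrier bracket from the bench and hook its two claws into the top slots of the two uprights, then press it down until it is fully home and the spring latch has snapped out over its rear lip. Work gently, never forcing the bracket against the stand or rail, leave the jar, the flange and the white box where they are, and let go of the bracket.

Things in the scene. Friction and masses are not known exactly. Their poses are not given: they have to be found in the camera images.
- stand: Fixed grey bench stand, 180 mm wide, 182 mm tall: two slotted upright channels, 30 mm wide, front plate 4 mm thick, centred at y = +60 and -60 mm; base plate 10 mm thick from x = -20 to 110 mm. Origin on the bench midway between the uprights, in the plane of their slotted front faces; x = the way claws go in (from front to back), y along the row, z up.
- slot_a (a point): Bottom edge, at the front face, of the top slot in the upright at stand y = +60 mm; 121 mm above the bench. The slot is 9 mm wide and 53 mm high (to 174 mm). The lower slot (45 to 98 mm high) is not used. The bracket goes in square to the stand with bracket_grip 152 mm above the bench (149.5 to 154.5), underside at 92: claws and lip then pass freely, the lip above the latch.
- slot_b (a point): Same, for the upright at stand y = -60 mm. After going in the bracket is lowered 24 to 40 mm; its hooks catch behind the plates from bracket_grip height 148 mm down. Between the uprights a dark lock rail is the stop for the bar's underside. The rail's height is adjustable and not measured: fully home bracket_grip is 120 mm above the bench (underside 60), give or take 8 mm.
- latch (a joint): Flat spring tooth, 26 mm wide, 3 mm thick, with a round tip, mid-rail: 0 = out, up to 0.009 m = pushed back (stand +x). Spring 5.5 N out, 7.5 N at 5 mm. The sloped lip meets it 11 to 15 mm above the stop and pushes it back 3.5 to 5 mm. The bracket's weight (3 to 5 N) does not do it; it takes a further push of up to 20 N. In the last 2 mm it snaps out over the lip.
- bracket_grip (a point): Loose bracket, 0.3 to 0.5 kg, 82 mm high, on the bench the way up it hangs. Grasp point on its web near the centre of mass, 60 mm above the underside, 22 mm below the top. x towards the claws, y across, z up. Web: upright plate 12 mm thick (y), full height from x = -35 to 45 mm, its front part (to -80 mm) only the top 24 mm, with a 70 mm wide cradle. Home: 55 mm in front of the stand face.
- bracket_bar (a point): Top middle of the bracket's cross bar (150 mm across y, 10 mm deep, top 52 mm of the height, with heels down to the underside at both ends; top flush with the web's): a good place to press. 50 mm along x from bracket_grip and 22 mm above it. The rear face, 5 mm further along x, ends against the upright faces. Hanging, the bracket may droop up to 3 degrees at its free end.
- bracket_lip (a point): Rear top edge of the lip which the latch locks: 50 mm wide, from 32 to 42 mm above the underside, in the middle of the bar's rear face, 3 mm deep at the bottom sloping out to 8 mm at its flat top. At bracket y = +60 and -60 mm, a claw: 5 mm thick (y), 10.5 mm deep, neck 70 to 78 mm above the underside, hook hanging down to 32.5 mm above it, with a 5.5 mm gap between bar and hook.
- jar_mid (a point): Clear screw-top jar, 36 mm across, 60 mm tall, standing; its centre. Leave it alone.
- flange_mid (a point): Loose steel blank flange, 70 mm across, 13 mm thick, lying flat; its centre. Leave it alone.
- wafer_box_mid (a point): White plastic wafer box, 70 x 70 x 45 mm; its centre. Leave it alone.
Things that resemble listed ones, but are neither listed nor needed, are in the scene too. What is shaped like the part that bears bracket_grip but purple is not meant.

How it is judged:
By the outcome, as a careful person would: the job done as asked, in the order asked, and still so for the second after the job is handed in, with the robot touching nothing.
It also fails if it takes over 54 s, if anything falls off the work surface, if the arm or the gripper's body presses on something with over 40 N, if the wrist force passes 120 N, or if a joint passes its speed limit or range.

## Robot

A 6-joint arm with a two-finger parallel gripper is mounted at the origin on the work surface. World frame = base frame: x ahead of the robot, y to its left, z up, the work surface at z = 0. Lengths are in m, angles in rad, forces in N, time in s.
With the tool pointing down it reaches from about 0.375 to 0.925 m from the base axis. Payload 5.7 kg.
Tool frame: the origin (TCP) lies midway between the tips of the shut fingers; the grasp point (between the pads) lies 19 mm behind it; z points along the fingers, x is the direction in which the jaws open and shut, and the axes are right-handed (so a half turn about z gives the same grasp; the last joint's range is limited). The gripper opens to 88 mm and grips with 3 to 60 N. Pads are 20 mm wide; open, the fingers measure 115 mm over their backs; the gripper's body (75 mm by 178 mm) begins 61 mm behind the grasp point.
Start: joints at [1.183, 0.359, 1.51, -0, 1.272, -0.115], TCP at [0.162, 0.578, 0.223] pointing down, gripper open.
Joint ranges: [-2.97, 2.97], [-1.01, 2.36], [0.21, 2.38], [-0.96, 4.11], [0.2, 2.71], [-2.98, 2.98]. Speed limits (rad/s): [2.39, 2.39, 3.14, 3.14, 3.14, 3.14].

## Interface

Orientations are given as a unit quaternion [x, y, z, w].
In Python, from bench import move_ptp, servo_line, goto_joints, move_gripper, sleep, inverse_kinematics, capture, PlanningError, close_job, spot_in, silhouettes, current_clock, current_joint_pos, current_qvel, current_joint_torque, current_position, current_orientation, current_force, current_torque, current_finger_gap gives the robot as it stands. Calls block until the motion is done:
- move_ptp(position, orientation): joint-space move of the TCP to a pose.
- servo_line(position, orientation=None, rate=0.15, contact_N=None): straight line of the TCP; orientation=None keeps the orientation; rate is the mean speed in m/s. With contact_N (N) it stops when the force on the tool has changed by that much, and returns True; else False.
- goto_joints(angles): joint-space move.
- move_gripper(opening): finger opening in m; the grip force is fixed at half the most; returns when the fingers have stopped.
- sleep(seconds).
- inverse_kinematics(position, orientation): joint angles nearest the present ones, or None.
- capture(name): name is "side" or "top" or "wrist"; returns a dict with "image" (420x560x3 uint8, blue, green, red), "range_z" (420x560 float32, m along the optical axis (not along the pixel's ray), 0 where there is no reading), "intrinsics" (3x3 intrinsics, pixels), "R" (3x3) and "t" (3): a world point X has camera coordinates R X + t. Camera axes: x right, y down, z forward; pixel columns grow to the right and rows downward; lengths in m; the calibration is good to about 2 mm. A picture is of the moment at which its call begins.
A pose or a line that the arm cannot do raises PlanningError and nothing moves.
- close_job(): hands the job in, once; it reports no verdict.
Trained networks look in the newest picture that a camera, given by its name, has taken for a name from the list of things; names that differ only in an ending like _2 or _b are one class to them, and where a whole thing is asked for, a point or a joint stands for the part that bears it (a point fixed in the world has none). Each returns a list of dicts, best first, with "conf" (0 to 1); they miss things now and then, are a little off and sometimes report something else, mostly with a low value. They report only what shows in the picture. A call takes as long as a camera call. They do not tell look-alikes from the thing itself.
- spot_in(camera, query): "xy" ([column, row] in pixels, amid what is visible of it).
- silhouettes(camera, query): "region" (420x560 bool, what is visible of it) and "xy" ([column, row] in pixels, amid what is visible of it).
Readings, each from a call of its own:
- current_clock(): time.
- current_joint_pos(): joint angles.
- current_qvel(): joint speeds.
- current_joint_torque(): joint torques, N m.
- current_position(): TCP position.
- current_orientation(): TCP orientation.
- current_force(): force on the tool from outside, world axes, zero at the start.
- current_torque(): the same for the moment, N m.
- current_finger_gap(): finger opening in m.
Only numpy, scipy, OpenCV 4.12 (cv2) and the standard library are available. Lean on these libraries where they do the work, as an engineer would, in place of code of your own. Each camera call takes 0.05 s, during which the arm holds its last target. There are 200 camera calls.

## Working session

There is one attempt and no reset: what is moved stays moved. The work goes in short steps, each a Python script; the robot and the scene stay as the last script left them, time stands still between calls to the robot, and variables do not carry over. Pictures are saved under pics/ and viewed, about 8 in all and at most 12, crops included, and the job is handed in when it is done.

```bash
ls; mkdir -p pics; cat > h.py <<'E'
import numpy as np, cv2
from bench import *
def pts(c,mask=None):
    z=c["range_z"]; K=c["intrinsics"]; v,u=np.nonzero((z>0)&(mask if mask is not None else True))
    d=z[v,u]; P=np.stack([(u-K[0,2])*d/K[0,0],(v-K[1,2])*d/K[1,1],d],1)
    return (P-c["t"])@c["R"],u,v
def proj(c,X):
    p=c["R"]@np.asarray(X)+c["t"]; p=c["intrinsics"]@p; return p[:2]/p[2]
E
python3 - <<'E'
from h import *
a=capture("top");b=capture("side")
cv2.imwrite("pics/top.png",a["image"]);cv2.imwrite("pics/side.png",b["image"])
np.savez("d.npz",**{"top_"+k:v for k,v in a.items()},**{"side_"+k:v for k,v in b.items()})
for n,c in(("top",a),("side",b)):
  print(n,"cam at",-c["R"].T@c["t"])
  for q in("stand","bracket_grip","bracket_bar","bracket_lip","slot_a","latch","jar_mid","flange_mid","wafer_box_mid"):
    try:
      for s in spot_in(n,q)[:4]:
        x,y=map(int,s["xy"]); print(q,round(s["conf"],2),x,y,end=" ")
        m=np.zeros((420,560),bool);m[max(0,y-1):y+2,max(0,x-1):x+2]=1
        P=pts(c,m)[0]; print(np.median(P,0).round(3) if len(P) else None)
    except Exception as e: print(q,e)
E
```

```text
pics
top cam at [0.45144119 0.00712664 0.95393166]
stand 0.97 181 236 [0.467 0.221 0.011]
bracket_grip 0.89 418 251 [ 0.423 -0.36  -0.   ]
bracket_grip 0.8 336 314 [ 0.275 -0.153  0.002]
bracket_grip 0.59 333 213 [ 0.514 -0.139  0.078]
bracket_grip 0.2 178 240 [0.458 0.227 0.01 ]
bracket_bar 0.85 336 309 [ 0.297 -0.143  0.063]
bracket_bar 0.81 421 256 [ 0.414 -0.34   0.068]
bracket_bar 0.7 334 211 [ 0.519 -0.14   0.08 ]
bracket_lip 0.85 335 310 [ 0.287 -0.148  0.019]
bracket_lip 0.82 334 210 [ 0.521 -0.14   0.08 ]
slot_a 0.93 179 239 [0.46  0.225 0.01 ]
latch 0.5 165 221 [0.499 0.233 0.107]
jar_mid 0.77 264 133 [0.706 0.017 0.061]
flange_mid 0.96 257 263 [0.4   0.037 0.013]
wafer_box_mid 0.96 363 124 [ 0.731 -0.222  0.045]
side cam at [ 0.32585264 -0.59543321  0.72395891]
stand 0.97 233 186 [0.473 0.263 0.01 ]
bracket_grip 0.91 191 327 [ 0.305 -0.15   0.059]
bracket_grip 0.82 312 290 [ 0.531 -0.149  0.074]
bracket_grip 0.74 282 399 [ 0.416 -0.324  0.07 ]
bracket_bar 0.92 191 325 [ 0.305 -0.15   0.063]
bracket_bar 0.88 311 291 [ 0.529 -0.149  0.07 ]
bracket_bar 0.84 282 398 [ 0.416 -0.324  0.073]
bracket_lip 0.96 311 292 [ 0.53  -0.149  0.067]
bracket_lip 0.91 283 399 [ 0.418 -0.323  0.067]
bracket_lip 0.7 191 325 [ 0.305 -0.15   0.063]
slot_a 0.64 231 155 [0.471 0.244 0.118]
slot_a 0.56 233 185 [0.474 0.267 0.009]
latch 0.39 314 288 [ 0.534 -0.15   0.077]
jar_mid 0.91 357 220 [0.7   0.013 0.053]
flange_mid 0.92 225 256 [0.401 0.032 0.014]
wafer_box_mid 0.76 429 310 [ 0.729 -0.237  0.046]
```

View pics/top.png

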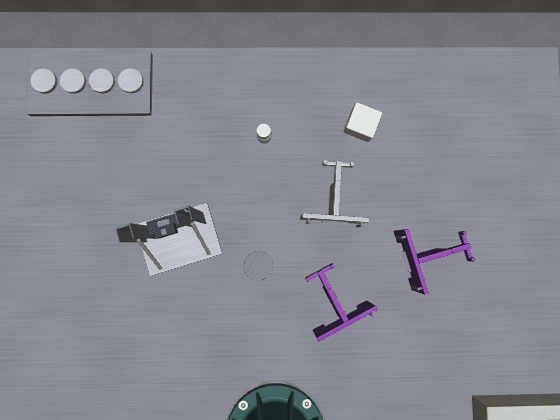

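View pics/side.png

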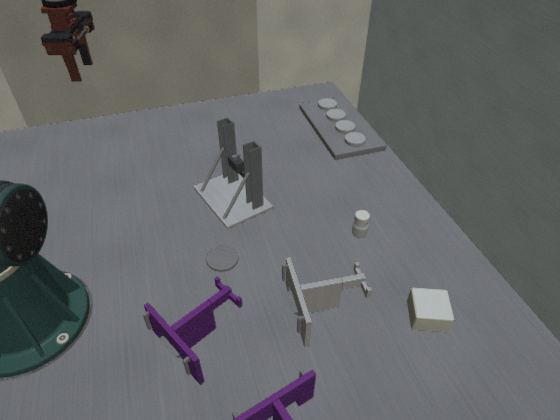

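The aluminium bracket is at top pixel (336,215) / side (311,291). The look-alikes are the purple ones at top (336,312) and (418,256), which I rule out. The jar is at (264,132), the flange at (257,264), the box at (363,121), and the stand at (181,236) with its base towards the robot, so its front faces away. Next I fit both poses.

```bash
python3 - <<'E'
from h import *
d=np.load("d.npz")
C={n:{k:d[n+"_"+k] for k in("image","range_z","intrinsics","R","t")} for n in("top","side")}
for n,c in C.items():
  P,u,v=pts(c)
  s=(np.abs(P[:,0]-.58)<.12)&(np.abs(P[:,1]+.145)<.12)&(P[:,2]>.071)&(P[:,2]<.09)
  Q=P[s]; col=c["image"][v[s],u[s]].astype(int); Q=Q[col[:,1]>90]
  bar=Q[Q[:,0]<.54]; 
  r=cv2.minAreaRect(bar[:,:2].astype(np.float32)); print(n,"bar",len(bar),r,bar[:,2].mean())
  w=Q[(Q[:,0]>.55)&(Q[:,0]<.62)]
  if len(w): print(" web",len(w),w.mean(0),cv2.fitLine(w[:,:2].astype(np.float32),cv2.DIST_HUBER,0,.01,.01).ravel(), cv2.minAreaRect(w[:,:2].astype(np.float32)))
  S=P[(np.abs(P[:,0]-.47)<.16)&(np.abs(P[:,1]-.25)<.16)]
  for lo,hi in((.005,.016),(.05,.095),(.1,.15),(.172,.19)):
    q=S[(S[:,2]>lo)&(S[:,2]<hi)]; print(n,lo,len(q),cv2.minAreaRect(q[:,:2].astype(np.float32)) if len(q) else "")
  for yy in(0,1):
    q=S[(S[:,2]>.172)&(S[:,2]<.19)]
    if len(q):
      q=q[(q[:,1]>np.median(S[:,1]))==bool(yy)]; print("  up",yy,len(q),q.mean(0) if len(q) else"",cv2.minAreaRect(q[:,:2].astype(np.float32)) if len(q) else"")
big=cv2.hconcat([cv2.resize(C["top"]["image"][190:290,100:240],None,fx=2.8,fy=5.6*.5,interpolation=2),cv2.resize(C["top"]["image"][145:245,280:420],None,fx=2.8,fy=2.8,interpolation=2)])
sd=cv2.resize(C["side"]["image"][110:230,185:325],None,fx=2.8,fy=2.8,interpolation=2); sb=cv2.resize(C["side"]["image"][245:365,260:400],None,fx=2.8,fy=2.8,interpolation=2)
cv2.imwrite("pics/crop.png",cv2.vconcat([big[:260],cv2.hconcat([sd,sb])]))
E
```

```text
top bar 399 ((0.5142262578010559, -0.14446835219860077), (0.14859357476234436, 0.05026209354400635), 85.09696197509766) 0.08145768226024724
 web 178 [ 0.5845499  -0.1494018   0.08128194] [ 0.99662167 -0.08212928  0.5845499  -0.1494018 ] ((0.5847803354263306, -0.1501769721508026), (0.012426904402673244, 0.06981828808784485), 85.34011840820312)
top 0.005 2622 ((0.47422266006469727, 0.2501777708530426), (0.3082055449485779, 0.30637189745903015), 86.05726623535156)
top 0.05 512 ((0.4710165858268738, 0.2291070818901062), (0.08274669200181961, 0.1489143818616867), 15.759212493896484)
top 0.1 715 ((0.48451852798461914, 0.2332770824432373), (0.0427560992538929, 0.14948442578315735), 15.928390502929688)
top 0.172 205 ((0.49051401019096375, 0.23541508615016937), (0.029978003352880478, 0.15021003782749176), 16.438610076904297)
  up 0 89 [0.51181463 0.1795662  0.18022505] ((0.507757842540741, 0.17815710604190826), (0.029163988307118416, 0.03054211661219597), 16.113706588745117)
  up 1 116 [0.47681594 0.29351419 0.17950706] ((0.4737023413181305, 0.2927495241165161), (0.02972554601728916, 0.030661
[... 476 characters left out ...]
), 50.171661376953125)
side 0.05 544 ((0.47200101613998413, 0.23087751865386963), (0.08088649809360504, 0.15556712448596954), 16.193706512451172)
side 0.1 847 ((0.48620784282684326, 0.23620854318141937), (0.044430606067180634, 0.15562711656093597), 17.399660110473633)
side 0.172 258 ((0.4912755787372589, 0.23642370104789734), (0.03090544044971466, 0.1547357738018036), 16.669897079467773)
  up 0 135 [0.50998968 0.17968616 0.17875346] ((0.5087052583694458, 0.17888197302818298), (0.030822686851024628, 0.03462684154510498), 15.989156723022461)
  up 1 123 [0.47587641 0.2942634  0.17844288] ((0.4740074872970581, 0.2939353883266449), (0.030799081549048424, 0.034451935440301895), 16.265178680419922)
```

View pics/crop.png

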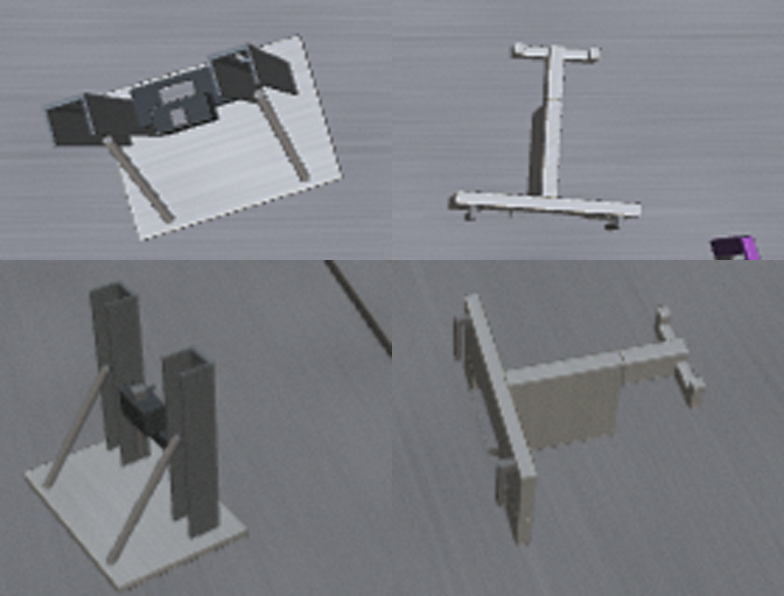

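```bash
cat >> h.py <<'E'
from scipy.spatial.transform import Rotation as Ro
def q_down(yaw, flip=0):
    # tool z down, tool x along object y (yaw = object's x heading), flip = half turn
    a=yaw+np.pi/2+flip*np.pi
    X=np.array([np.cos(a),np.sin(a),0]);Z=np.array([0,0,-1.]);
    return Ro.from_matrix(np.stack([X,np.cross(Z,X),Z],1)).as_quat()
E
python3 - <<'E'
from h import *
B=np.radians(175.25); S=np.radians(196.2)
for f in(0,1):
  for p,y in(((.5546,-.1475,.041),B),((.5546,-.1475,.25),B),((.56,.256,.133),S),((.56,.256,.3),S),((.6,.27,.3),S)):
    j=inverse_kinematics(p,q_down(y,f)); print(f,p,None if j is None else np.round(j,2))
E
```

```text
0 (0.5546, -0.1475, 0.041) [-0.38  0.54  1.74 -0.    0.86  1.27]
0 (0.5546, -0.1475, 0.25) [-0.38  0.3   1.53 -0.    1.31  1.27]
0 (0.56, 0.256, 0.133) [ 0.32  0.47  1.57 -0.    1.1   1.6 ]
0 (0.56, 0.256, 0.3) [ 0.32  0.33  1.37 -0.    1.45  1.6 ]
0 (0.6, 0.27, 0.3) [ 0.32  0.39  1.27 -0.    1.48  1.61]
1 (0.5546, -0.1475, 0.041) [-0.38  0.54  1.74 -0.    0.86 -1.87]
1 (0.5546, -0.1475, 0.25) [-0.38  0.3   1.53 -0.    1.31 -1.87]
1 (0.56, 0.256, 0.133) [ 0.32  0.47  1.57 -0.    1.1  -1.54]
1 (0.56, 0.256, 0.3) [ 0.32  0.33  1.37 -0.    1.45 -1.54]
1 (0.6, 0.27, 0.3) [ 0.32  0.39  1.27 -0.    1.48 -1.54]
```

```bash
python3 - <<'E'
from h import *
B=np.radians(175.25); S=np.radians(196.2)
move_ptp((.58,.262,.38),q_down(S))
c=capture("wrist"); cv2.imwrite("pics/w1.png",c["image"]); np.savez("w1.npz",**c); print("cam",-c["R"].T@c["t"],c["R"][2])
move_ptp((.565,-.148,.28),q_down(B))
e=capture("wrist"); cv2.imwrite("pics/w2.png",e["image"]); np.savez("w2.npz",**e); print("cam",-e["R"].T@e["t"],e["R"][2])
cv2.imwrite("pics/w12.png",cv2.resize(cv2.hconcat([c["image"],e["image"]]),(800,300)))
print(current_clock(), current_force())
E
```

```text
cam [0.64538051 0.28259403 0.54210404] [-0.2432409  -0.07001631 -0.96743557]
cam [ 0.63375603 -0.15206211  0.44289602] [-0.25098468  0.02146482 -0.96775304]
4.6333 [-1.08147029 -0.50686848  0.62284749]
```

View pics/w12.png

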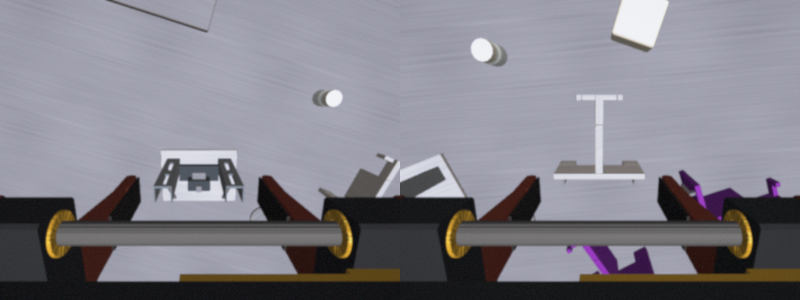

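The wrist views show the stand's slotted front faces at left (170–240,165–195) and the bracket T at right (600,135). Next I refine both poses from these depth images.

```bash
python3 - <<'E'
from h import *
c=dict(np.load("w1.npz"));e=dict(np.load("w2.npz"))
o=np.array([.5052,.240]);S=np.radians(196.2)
def loc(P,o,a):
    x=np.array([np.cos(a),np.sin(a)]);y=np.array([-x[1],x[0]]);d=P[:,:2]-o
    return np.stack([d@x,d@y,P[:,2]],1)
P,u,v=pts(c);L=loc(P,o,S)
n=(np.abs(L[:,0])<.15)&(np.abs(L[:,1])<.13)&(L[:,2]<.2)&(L[:,2]>.004);L=L[n];u=u[n];v=v[n]
np.set_printoptions(precision=4,suppress=True)
print("n",len(L))
for s in(1,-1):
  k=np.abs(L[:,1]-s*.06)<.022
  for lo,hi in((.02,.044),(.1,.12),(.125,.145),(.145,.17),(.176,.186)):
    q=L[k&(L[:,2]>lo)&(L[:,2]<hi)]
    if len(q)>3: print(s,lo,len(q),"x pct",np.percentile(q[:,0],[2,20,50,80,98]),"y pct",np.percentile(q[:,1],[1,99]),"z98",np.percentile(q[:,2],98))
  q=L[k&(L[:,2]>.125)&(L[:,2]<.170)&(L[:,0]<.004)]
  y=np.sort(q[:,1]); g=np.diff(y); i=g.argmax(); print("  slot gap",y[i],y[i+1],"mid",(y[i]+y[i+1])/2)
q=L[(L[:,2]>.007)&(L[:,2]<.013)]; print("base",len(q),q[:,0].min(),q[:,0].max(),np.percentile(q[:,1],[.5,99.5]))
q=L[(L[:,2]>.1)&(L[:,2]<.17)&(np.abs(np.abs(L[:,1])-.06)<.016)&(L[:,0]<.006)&(L[:,0]>-.012)]
a=np.polyfit(q[:,1],q[:,0],1);print("face line",a, "yaw corr deg",-np.degrees(a[0]))
for s in(1,-1):print(s,np.median(q[q[:,1]*s>0,0]),(q[:,1]*s>0).sum())
k=np.abs(L[:,1])<.03; q=L[k&(L[:,2]>.03)&(L[:,2]<.16)]
for z in np.arange(.03,.15,.005):
  r=q[(q[:,2]>z)&(q[:,2]<=z+.005)]
  if len(r)>3:print("rail z%.3f"%z,len(r),np.percentile(r[:,0],[2,50,98]),r[:,1].min(),r[:,1].max())
print("--bracket")
P,u,v=pts(e);B=np.radians(175.25);g=np.array([.5546,-.1475])
M=loc(P,g,B);n=(M[:,0]>-.11)&(M[:,0]<.09)&(np.abs(M[:,1])<.09)&(M[:,2]>.015)&(M[:,2]<.1);M=M[n]
T=M[M[:,2]>.076]
w=T[(T[:,0]>-.075)&(T[:,0]<.035)&(np.abs(T[:,1])<.02)]; a=np.polyfit(w[:,0],w[:,1],1);print("web",len(w),a,"yaw corr",np.degrees(a[0]),w[:,2].mean(),np.percentile(w[:,1],[1,99]))
b=T[(np.abs(T[:,1])>.012)&(T[:,0]>.03)];print("bar x",np.percentile(b[:,0],[1,5,50,95,99]),"y",b[:,1].min(),b[:,1].max(),"slope",np.degrees(np.polyfit(b[:,1],b[:,0],1)[0]))
r=T[T[:,0]<-.05];print("front",r[:,0].min(),r[:,1].min(),r[:,1].max())
E
```

```text
n 8027
1 0.02 108 x pct [-0.0001  0.0001  0.0005  0.0187  0.0959] y pct [0.0429 0.0722] z98 0.043626557925081313
1 0.1 136 x pct [-0.0004 -0.      0.0004  0.0115  0.0389] y pct [0.0429 0.0723] z98 0.11971492055354188
1 0.125 128 x pct [-0.0003  0.      0.0003  0.0077  0.0292] y pct [0.0428 0.0726] z98 0.1445753177956681
1 0.145 221 x pct [-0.0003  0.0001  0.0005  0.0206  0.0291] y pct [0.0428 0.0723] z98 0.16938585797315062
1 0.176 225 x pct [-0.0003  0.0003  0.0035  0.0174  0.0289] y pct [0.0428 0.0728] z98 0.1837528957549301
  slot gap 0.05330131737407097 0.062140619519440055 mid 0.05772096844675551
-1 0.02 96 x pct [0.0002 0.0006 0.0009 0.002  0.095 ] y pct [-0.0768 -0.047 ] z98 0.04324466876532466
-1 0.1 140 x pct [0.0002 0.0006 0.0009 0.0125 0.0391] y pct [-0.0766 -0.0469] z98 0.119902506273614
-1 0.125 137 x pct [0.0002 0.0005 0.0009 0.019  0.0295] y pct [-0.0767 -0.0469] z98 0.1441425252771774
-1 0.145 227 x pct [0.0001 0.0005 0.001  0.0203 0.0297] y pct [-0.0768 -0.0469] z98 0.1692067929693185
-1 0.176 231 x pct [0.0003 0.0009 0.0038 0.0199 0.0294] y pct [-0.077 -0.047] z98 0
[... 769 characters left out ...]
692248634
rail z0.105 199 [0.0032 0.0103 0.0168] -0.023694506140662826 0.01880201678933838
rail z0.110 40 [0.0089 0.0164 0.0201] -0.02347597527815164 0.018673027073642077
rail z0.115 405 [0.0165 0.025  0.0371] -0.023351643650117375 0.019990564991913217
rail z0.120 22 [0.0238 0.0278 0.0366] -0.006471877790168237 0.0017981642255404762
rail z0.125 48 [0.0243 0.0303 0.0359] -0.0064688025135575715 0.0017864301048192224
--bracket
web 1056 [-0.0033 -0.0016] yaw corr -0.1876927164824313 0.08243975421275332 [-0.0071  0.0043]
bar x [0.0459 0.0462 0.0505 0.0586 0.0648] y -0.0763476174204674 0.07279697023933211 slope 0.10940594125754022
front -0.07839246342486725 -0.0359779905094896 0.033012294262876954
```

```bash
cat >> h.py <<'E'
def ax(a): return np.array([np.cos(a),np.sin(a)]),np.array([-np.sin(a),np.cos(a)])
def loc(P,o,a):
    x,y=ax(a);d=P[:,:2]-o; return np.stack([d@x,d@y,P[:,2]],1)
def glob(o,a,x,y,z):
    X,Y=ax(a); return np.r_[np.asarray(o)+x*X+y*Y,z]
S=np.radians(196.49);x0,y0=ax(np.radians(196.2));so=np.array([.5052,.240])+.0005*x0-.0021*y0
B=np.radians(175.1);x1,y1=ax(np.radians(175.25));bo=np.array([.5546,-.1475])+.0008*x1-.0016*y1
E
python3 - <<'E'
from h import *
p=glob(bo,B,0,0,.041)
servo_line(p+[0,0,.06],q_down(B),rate=.2)
print("contact",servo_line(p,rate=.08,contact_N=6),current_force())
move_gripper(0.0); print("gap",current_finger_gap(),current_force(),current_clock())
servo_line(p+[0,0,.03],rate=.06); print(current_force(),current_torque(),current_finger_gap())
servo_line(p+[0,0,.22],rate=.2)
t=glob(so,S,-.14,0,.26); move_ptp(t,q_down(S))
servo_line(glob(so,S,-.085,0,.19),rate=.15)
c=capture("wrist"); np.savez("w3.npz",**c); cv2.imwrite("pics/w3.png",c["image"])
s=capture("side");np.savez("s3.npz",**s)
im=cv2.resize(s["image"][90:250,170:370],None,fx=2.5,fy=2.5)
cv2.imwrite("pics/w3s.png",cv2.vconcat([cv2.resize(c["image"][120:300,100:460],None,fx=1.39,fy=1.1),im]))
print(current_clock(),current_finger_gap(),current_position(),current_force())
E
```

```text
contact False [ 0.98146178  0.16678177 -0.17646531]
gap 0.011961953551524967 [ 0.23448056 -0.33195805 -0.16680698] 7.7333
[-0.38924599  0.22500774 -4.99827684] [-0.03174364  0.0442433  -0.0155155 ] 0.01193738238437171
11.925 0.011800168418299034 [0.58744267 0.26626656 0.19137175] [-0.30883581  0.19855995 -4.08205546]
```

View pics/w3s.png

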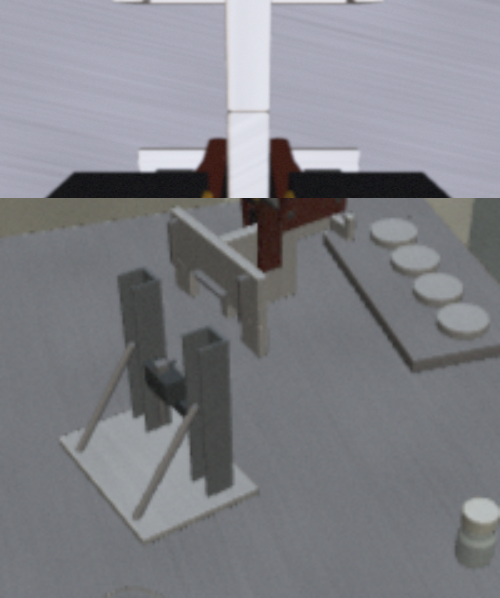

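The bracket is in hand. In the side view (lower part) its claws face the uprights and are still above and in front of them. Next I compare the observed in-hand pose with the expected one in both cameras.

```bash
python3 - <<'E'
from h import *
np.set_printoptions(precision=4,suppress=True)
tp=np.array([0.58744267,0.26626656,0.19137175])
w=dict(np.load("w3.npz"));s=dict(np.load("s3.npz"));t3=capture("top");np.savez("t3.npz",**t3)
print("tcp in stand",loc(tp[None],so,S))
for n,c in(("wrist",w),("side",s),("top",t3)):
  P,u,v=pts(c);L=loc(P,tp[:2],S);L[:,2]-=tp[2]-.041   # bracket frame from underside
  k=(np.abs(L[:,0])<.1)&(np.abs(L[:,1])<.09)&(L[:,2]>-.01)&(L[:,2]<.095);col=c["image"][v,u].astype(int)
  k&=(col.max(1)-col.min(1)<25)&(col.mean(1)>80); L=L[k]
  T=L[L[:,2]>.076]
  q=T[(T[:,0]<-.015)&(T[:,0]>-.072)&(np.abs(T[:,1])<.012)]
  if len(q)>20:
    a=np.polyfit(q[:,0],q[:,1],1);z=np.polyfit(q[:,0],q[:,2],1);print(n,"web",len(q),"ctr",np.percentile(q[:,1],[2,98]),"yaw err",np.degrees(a[0]),"top z",z[1],"pitch",np.degrees(z[0]))
  b=T[(np.abs(T[:,1])>.025)&(T[:,0]>.035)]
  if len(b)>20: 
    a=np.polyfit(b[:,1],b[:,0],1);zz=np.polyfit(b[:,1],b[:,2],1)
    print(n,"bar",len(b),"x",np.percentile(b[:,0],[2,50,98]),"y",b[:,1].min(),b[:,1].max(),"yaw",-np.degrees(a[0]),"z",b[:,2].mean(),"roll",np.degrees(zz[0]))
  # stand
  L=loc(P,so,S);k=(np.abs(L[:,1])<.08)&(np.abs(L[:,0])<.05)&(L[:,2]>.176)&(L[:,2]<.19)&(np.abs(np.abs(L[:,1])-.06)<.02);q=L[k&(col.mean(1)<130)]
  for g in(1,-1):
    r=q[q[:,1]*g>0]
    if len(r)>10:print(n,"upright",g,len(r),"x",np.percentile(r[:,0],[2,98]),"y",np.percentile(r[:,1],[2,98]),r[:,2].mean())
L=loc(pts(dict(np.load("w1.npz")))[0],so,S);k=(np.abs(L[:,1])<.028)&(L[:,0]>-.004)&(L[:,0]<.002)
r=L[k&(L[:,2]>.08)&(L[:,2]<.1)];print("rail top",np.percentile(r[:,2],[5,50,95]),len(r))
E
```

```text
tcp in stand [[-0.0868  0.0003  0.1914]]
wrist web 4649 ctr [-0.0062  0.0053] yaw err 0.04249220501984188 top z 0.08196263157224933 pitch -0.1984199771770173
wrist bar 22 x [0.0447 0.0456 0.0464] y 0.07223967972540189 0.07421738056393372 yaw -44.19419648013715 z 0.07825667473610826 roll 11.747085073839319
side bar 162 x [0.0447 0.052  0.0635] y -0.07582276723550266 0.07648278761165739 yaw -0.03460584798384425 z 0.0810268834132644 roll -0.1819781599232429
side upright 1 151 x [-0.0408  0.0276] y [0.046  0.0771] 0.18164219209271726
side upright -1 124 x [-0.0344  0.0281] y [-0.075  -0.0421] 0.1812857810807814
top web 55 ctr [-0.0043  0.0072] yaw err 8.465817641978896 top z 0.08196974065596047 pitch 0.45419277418007764
top bar 297 x [0.046  0.0517 0.0638] y -0.06463949840019255 0.07652126280420476 yaw 0.17776256316114655 z 0.0809036342881636 roll 0.0051008864510760955
top upright 1 80 x [-0.0364  0.0288] y [0.0442 0.0771] 0.18166270683587565
top upright -1 86 x [-0.0316  0.0293] y [-0.0729 -0.0419] 0.18118341655841091
rail top [0.0899 0.0912 0.0925] 150
```

```bash
python3 - <<'E'
from h import *
np.set_printoptions(precision=4,suppress=True)
def st(m): print(m,"stand",loc(np.array(current_position())[None],so,S)[0],"F",np.round(current_force(),1),"T",np.round(current_torque(),2),"t",round(current_clock(),1),flush=True)
Y=.0006
st("now")
servo_line(glob(so,S,-.085,Y,.133),q_down(S),rate=.08);sleep(.3);st("low")
P=loc(np.array(current_position())[None],so,S)[0]
d=np.array([-.085,Y,.133])-P; print("lag",d)
hit=servo_line(glob(so,S,-.066+d[0],Y+d[1],.133+d[2]),rate=.04,contact_N=3);st("in66 %s"%hit)
c=capture("side");np.savez("s4.npz",**c)
if not hit:
  hit=servo_line(glob(so,S,-.0545+d[0],Y+d[1],.133+d[2]),rate=.015,contact_N=3);st("in %s"%hit)
c=capture("side");t=capture("top")
cv2.imwrite("pics/s4.png",cv2.vconcat([cv2.resize(c["image"][100:200,180:320],None,fx=4,fy=3),cv2.resize(t["image"][180:280,90:230],None,fx=4,fy=2.9)]))
E
```

```text
now stand [-0.0866  0.0002  0.1912] F [ 0.   0.2 -3.8] T [-0.03  0.16  0.03] t 12.0
low stand [-0.0853  0.0006  0.1335] F [ 0.2 -0.7 -4. ] T [-0.03  0.11 -0.  ] t 13.1
lag [ 0.0003  0.     -0.0005]
in66 False stand [-0.0658  0.0006  0.1327] F [-0.2  0.9 -3.8] T [-0.03  0.09 -0.02] t 13.8
in True stand [-0.0554  0.0006  0.1321] F [ 2.8  0.5 -3.7] T [ 0.09 -0.22 -0.1 ] t 14.5
```

View pics/s4.png

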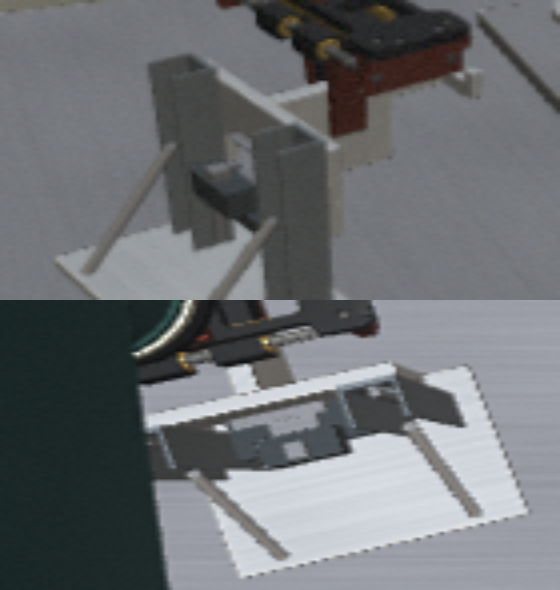

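The bar is against the upright faces with the claws inside both channels. I back off about 0.5 mm and lower onto the latch.

```bash
cat >> h.py <<'E'
def st(m): print(m,"stand",loc(np.array(current_position())[None],so,S)[0].round(4),"F",np.round(current_force(),1),"T",np.round(current_torque(),2),"gap",round(current_finger_gap(),4),"t",round(current_clock(),1),flush=True)
E
python3 - <<'E'
from h import *
Y=.0006
servo_line(glob(so,S,-.0559,Y,.1328),rate=.02);sleep(.2);st("back")
h=servo_line(glob(so,S,-.0559,Y,.1190),rate=.02,contact_N=5);st("low %s"%h)
if not h:
  h=servo_line(glob(so,S,-.0559,Y,.104),rate=.012,contact_N=5);st("latch %s"%h)
sleep(.2);st("rest")
E
```

```text
back stand [-0.0554  0.0006  0.1325] F [ 0.2  0.4 -3.5] T [ 0.02  0.02 -0.04] gap 0.0119 t 15.1
low False stand [-0.056   0.0006  0.1191] F [-0.9 -0.9 -4.5] T [0.02 0.09 0.02] gap 0.0115 t 15.9
latch True stand [-0.0569  0.0006  0.1117] F [1.8 0.7 1.8] T [-0.01  0.11 -0.06] gap 0.012 t 16.7
rest stand [-0.0569  0.0006  0.1116] F [1.6 0.8 3.3] T [ 0.02 -0.04 -0.09] gap 0.0121 t 16.9
```

```bash
python3 - <<'E'
from h import *
Y=.0006
for i in range(4):
  h=servo_line(glob(so,S,-.0559,Y,.0985),rate=.012,contact_N=14);st("press %s"%h)
  if current_position()[2]<.104 or current_force()[2]>18: break
sleep(.2);st("rest")
E
```

```text
press False stand [-0.0571  0.0006  0.1   ] F [ 3.3  1.  12.5] T [-0.11  0.14 -0.02] gap 0.0122 t 18.1
rest stand [-0.057   0.0007  0.1   ] F [ 2.9  0.9 13.7] T [-0.06  0.14 -0.02] gap 0.0118 t 18.2
```

```bash
python3 - <<'E'
from h import *
p=np.array(current_position())
move_gripper(.05);st("open")
servo_line(glob(so,S,-.056,.0006,.19),rate=.15);st("up")
move_gripper(0);
c=capture("wrist");np.savez("w5.npz",**c)
P,u,v=pts(c);L=loc(P,so,S)
w=L[(np.abs(L[:,1])<.008)&(L[:,0]<-.03)&(L[:,0]>-.13)&(L[:,2]>.12)&(L[:,2]<.17)]
if len(w)>9:
  a=np.polyfit(w[:,0],w[:,2],1);print("web top at grip",np.polyval(a,-.055),"at bar",np.polyval(a,-.005),"droop deg",np.degrees(np.arctan(a[0])),len(w))
s=capture("side");t=capture("top");np.savez("s5.npz",**s)
for n,c in(("side",s),("top",t)):
  P,u,v=pts(c);L=loc(P,so,S);b=L[(L[:,0]>-.016)&(L[:,0]<.002)&(np.abs(L[:,1])<.044)&(L[:,2]>.13)&(L[:,2]<.17)]
  if len(b)>5:print(n,"bar top",np.percentile(b[:,2],[10,50,90]),np.percentile(b[:,0],[2,98]),len(b))
cv2.imwrite("pics/s5.png",cv2.vconcat([cv2.resize(s["image"][100:200,180:320],None,fx=4,fy=3),cv2.resize(t["image"][180:280,90:230],None,fx=4,fy=2.9)]))
E
```

```text
open stand [-0.0559  0.0006  0.0985] F [ 0.1  0.3 -0.4] T [-0.06  0.12 -0.01] gap 0.0501 t 19.0
up stand [-0.0554  0.0006  0.1893] F [0.9 0.4 0. ] T [-0.06  0.11  0.  ] gap 0.0499 t 19.8
web top at grip 0.1417669815360432 at bar 0.14327518820785595 droop deg 1.727753652395694 2229
side bar top [0.13307459 0.14250229 0.14469745] [-0.01297631  0.00076993] 68
top bar top [0.13665674 0.14182468 0.14421189] [-0.01430383  0.00063274] 252
```

View pics/s5.png

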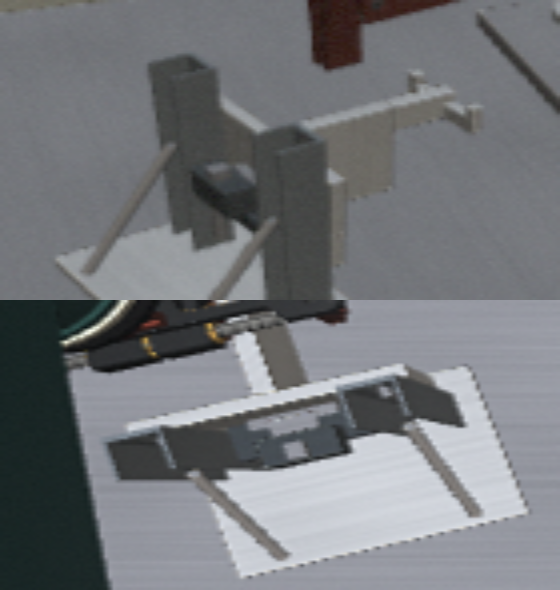

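The bracket hangs at its stop: bar top is at 143 mm, against 143 expected from the rail height, with 1.7° of droop. I press on the bar to be sure the latch snapped.

```bash
python3 - <<'E'
from h import *
servo_line(glob(so,S,-.009,.0006,.19),q_down(S),rate=.15)
servo_line(glob(so,S,-.009,.0006,.152),rate=.1);sleep(.1);st("above")
h=servo_line(glob(so,S,-.009,.0006,.130),rate=.015,contact_N=5);st("touch %s"%h)
h=servo_line(glob(so,S,-.009,.0006,.134),rate=.015,contact_N=18);st("press %s"%h)
sleep(.2);st("hold")
servo_line(glob(so,S,-.009,.0006,.20),rate=.15)
servo_line(glob(so,S,-.056,.0006,.25),rate=.2);sleep(.2)
for n in("wrist",):
  c=capture(n);P,u,v=pts(c);L=loc(P,so,S)
  w=L[(np.abs(L[:,1])<.008)&(L[:,0]<-.03)&(L[:,0]>-.13)&(L[:,2]>.12)&(L[:,2]<.17)]
  a=np.polyfit(w[:,0],w[:,2],1);print("at bar",np.polyval(a,-.005),"droop",np.degrees(a[0]))
  k=(np.abs(L[:,1])<.03)&(L[:,0]>.0)&(L[:,0]<.045)&(L[:,2]>.08)&(L[:,2]<.14)
  for x in np.arange(0,.045,.003):
    r=L[k&(L[:,0]>=x)&(L[:,0]<x+.003)];print("%.3f"%x,len(r),np.percentile(r[:,2],[5,50,95]).round(4) if len(r) else"")
cv2.imwrite("pics/w6.png",c["image"])
t=capture("top");s=capture("side")
cv2.imwrite("pics/t6.png",cv2.hconcat([cv2.resize(t["image"][205:265,120:190],None,fx=5,fy=5,interpolation=2),cv2.resize(s["image"][130:190,205:275],None,fx=5,fy=5,interpolation=2)]))
for q in("jar_mid","flange_mid","wafer_box_mid"):print(q,spot_in("top",q)[:1])
st("end")
E
```

```text
above stand [-0.0098  0.0006  0.1526] F [-0.1  0.1 -0.6] T [-0.02  0.14 -0.  ] gap 0.001 t 21.9
touch True stand [-0.009   0.0006  0.1429] F [-0.3 -0.1  4. ] T [-0.14  0.24  0.  ] gap 0.001 t 22.6
press True stand [-0.0091  0.0006  0.1429] F [-1.7 -0.3  6.1] T [-0.19  0.38 -0.03] gap 0.0006 t 22.9
hold stand [-0.0091  0.0006  0.1429] F [-1.3  0.4  6.1] T [-0.12  0.39 -0.02] gap 0.0003 t 23.1
at bar 0.14334626482544605 droop 1.7865837271003524
0.000 0 
0.003 0 
0.006 0 
0.009 0 
0.012 0 
0.015 0 
0.018 2 [0.0922 0.0923 0.0924]
0.021 20 [0.0903 0.0914 0.0921]
0.024 6 [0.09   0.0911 0.0914]
0.027 0 
0.030 0 
0.033 0 
0.036 0 
0.039 0 
0.042 0 
jar_mid [{'xy': [261.4, 133.9], 'conf': 0.47}]
flange_mid [{'xy': [259.5, 266.0], 'conf': 0.87}]
wafer_box_mid [{'xy': [362.5, 121.8], 'conf': 0.9}]
end stand [-0.0558  0.0006  0.2499] F [ 0.9  0.1 -0.4] T [-0.03  0.14  0.01] gap 0.0008 t 24.6
```

View pics/t6.png

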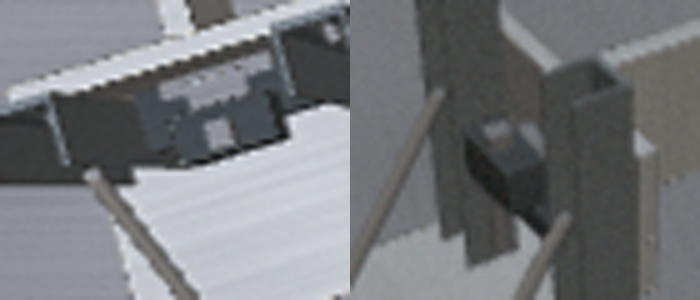

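```bash
python3 - <<'E'
from h import *
servo_line(glob(so,S,-.009,.0006,.20),q_down(S),rate=.2)
servo_line(glob(so,S,-.009,.0006,.147),rate=.1);sleep(.2)
for z in(.1425,.1415,.1405,.1395,.1385,.1375):
  servo_line(glob(so,S,-.009,.0006,z),rate=.02);sleep(.1);st("z%.4f"%z)
  if current_force()[2]>20:break
servo_line(glob(so,S,-.009,.0006,.20),rate=.15)
servo_line(glob(so,S,-.15,.0006,.30),rate=.25);sleep(.2)
d=np.load("d.npz")
for n in("top","side"):
  for lab,c in(("before",{k:d[n+"_"+k] for k in("range_z","intrinsics","R","t")}),("after",capture(n))):
    L=loc(pts(c)[0],so,S);k=(np.abs(L[:,1])<.026)&(L[:,0]>.0)&(L[:,0]<.05)
    for lo,hi in((.096,.1035),(.1045,.1105),(.113,.119),(.121,.13)):
      r=L[k&(L[:,2]>lo)&(L[:,2]<hi)]
      if len(r)>3:print(n,lab,lo,len(r),"x",np.percentile(r[:,0],[2,10,50,90,98]).round(4),"z",np.median(r[:,2]).round(4))
c=capture("wrist");L=loc(pts(c)[0],so,S)
w=L[(np.abs(L[:,1])<.008)&(L[:,0]<-.03)&(L[:,0]>-.13)&(L[:,2]>.12)&(L[:,2]<.17)]
if len(w)>9:a=np.polyfit(w[:,0],w[:,2],1);print("at bar",np.polyval(a,-.005),"droop",np.degrees(a[0]))
st("end")
E
```

```text
z0.1425 stand [-0.0095  0.0006  0.143 ] F [-0.5  0.1  5.2] T [-0.04  0.16  0.04] gap 0.0006 t 26.5
z0.1415 stand [-0.0096  0.0006  0.1428] F [-2.2 -0.2 11.6] T [-0.17  0.52  0.01] gap 0.0005 t 26.9
z0.1405 stand [-0.0097  0.0006  0.1427] F [-4.2 -1.5 19.3] T [-0.36  0.96 -0.02] gap 0.0005 t 27.2
z0.1395 stand [-0.0097  0.0006  0.1426] F [-6.8 -1.7 26.2] T [-0.45  1.31  0.04] gap 0.0006 t 27.6
top before 0.096 16 x [0.0106 0.0207 0.0367 0.0383 0.0383] z 0.0995
top before 0.1045 76 x [0.0035 0.0051 0.0099 0.0234 0.0382] z 0.1075
top before 0.113 175 x [0.0169 0.0184 0.0268 0.0366 0.0379] z 0.1165
top before 0.121 31 x [0.0245 0.0258 0.0308 0.035  0.0359] z 0.1251
top after 0.096 49 x [0.0001 0.0004 0.0032 0.0379 0.0382] z 0.1017
top after 0.1045 82 x [0.0033 0.0045 0.0095 0.024  0.0381] z 0.1074
top after 0.113 171 x [0.0169 0.0181 0.0264 0.0364 0.0379] z 0.1164
top after 0.121 30 x [0.0244 0.0258 0.0306 0.0353 0.0359] z 0.1248
side before 0.096 35 x [0.0177 0.0204 0.0358 0.0374 0.038 ] z 0.1006
side before 0.1045 46 x [0.0032 0.0049 0.0305 0.037  0.0374] z 0.1082
side before 0.113 82 x [0.0157 0.0181 0.0282 0.0361 0.0367] z 0.1166
side before 0.121 27 x [0.0234 0.0242 0.0297 0.0342 0.0349] z 0.1253
side after 0.096 41 x [0.0039 0.0207 0.0355 0.0369 0.0373] z 0.1
side after 0.1045 40 x [0.0023 0.0049 0.026  0.0369 0.0376] z 0.1074
side after 0.113 84 x [0.0162 0.0176 0.0284 0.036  0.0368] z 0.117
side after 0.121 24 x [0.0232 0.0241 0.0288 0.0341 0.0347] z 0.1249
at bar 0.1430832785518633 droop 1.5543859732112524
end stand [-0.1494  0.0006  0.2998] F [-0.5  0.7  0. ] T [-0.05  0.11  0.  ] gap 0.0002 t 29.3
```

A 26 N press moves the bar no further. The latch tooth is back at its "out" position (tip x about 3.4 mm before and after) and sits above the lip. The robot is clear, so I hand in.

```bash
python3 -c "
from h import *
close_job();print('ok')"
```

```text
the job is handed in; nothing more can be done
ok
```

The aluminium bracket is hooked into both top slots and pressed down to its stop, with the latch out over its rear lip. I let go of it and handed the job in at about 29 s, inside the 54 s limit.

I gripped it by the web, slid it in square, lowered it onto the latch and pushed it past while still holding it (about 14 N at the wrist). Then I released it and pressed on the bar with shut fingers.

**What the last checks showed:**
- **Fully home:** the bar top is at 143 mm, which matches the measured rail height. It moved only about 0.4 mm under a 26 N press.
- **Latch:** the tooth tip sits at the same position as before the job (about 3.4 mm from the stand face), so it is fully out, with the lip beneath it.
- **Hang:** droop is about 1.6°, within the 3° allowed.
- **Other objects:** the jar, flange and box read within about 3 pixels of their first positions. That is within what the networks scatter, and the arm went nowhere near them.
- **Robot:** it is clear of the bracket and stand, and the wrist force reads about zero.

**One check failed:** the first press on the bar stopped early at about 6 N, so I repeated it in small steps up to 26 N.

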